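# Case the red fondue fork and click the lid shut

## Task

Put the red-capped fondue fork away in its blue case: draw it out of the rack by its handle end, lay it flat on the open board and let go, take it again by the middle of its handle and lay it in the case's bed with the red cap towards the end with the brass strip. Then close the clear lid and press its far edge, the one opposite the hinge, down past the spring catch until it clicks and stays fully shut, pressing firmly but not with brute force. Leave the other two forks in the rack and do not disturb the caquelon or the burner.

Things in the scene. Friction and masses are not known exactly. Their poses are not given: they have to be found in the camera images.
- fork_red_mid (a point): Red-capped fondue fork, 240 mm long, about 60 g, flat underside: square handle 12 x 12 mm, 130 mm long, dark wood, red cap on its last 27 mm; then steel shaft 5 mm thick, 2-prong head 16 mm wide, 4 mm thick. This point: centre line, 92 mm from the cap end, near the balance point, 6 mm above the underside. x axis from cap to prongs, z up. Take it here the second time.
- fork_red_end (a point): Point on the same fork 25 mm from the cap end (67 mm from fork_red_mid), half-way up the handle; same axes. In the rack only the last 67 to 83 mm of the handle stand clear of the shelf's edge, so there the fork can be taken only here, from above.
- rack: Fixed low riser shelf of pale spruce, 340 mm wide, 260 mm deep, board from 95 to 115 mm height. Origin on the work surface below the middle of its front edge; x axis points in under the shelf, away from the open front; z up. Clamp screws rise to 140 mm on the front edge, 135 mm either side of the middle; the burner stands on top.
- rack_rail (a point): Middle of the front rail's top, 50 mm high, 12 mm behind the shelf edge; axes of the rack. Three forks lie on it and a rear rail, along x, 75 mm apart, caps out at the front; colour order varies. Pins 23 mm clear apart, 9 mm higher than the rail, stand round each fork: lift it about 12 mm (level), then draw it straight out along minus x by 200 mm to free its prongs.
- case: Fixed blue fork case, 272 mm long (its x axis), 112 mm wide (y), 36 mm high without lid; origin at the centre of its underside, z up. A brass strip marks the rim of the end at minus x, where the red cap goes. The lid's hinge lies along the minus y side; the orange spring catch is in the middle of the plus y side, outside, its top 44 mm high, its nose 66 mm from the centre line.
- case_bed (a point): Where fork_red_mid belongs: 28 mm from the case centre towards the brass strip, 14 mm high; axes of the case. The bed (floor 8 mm high) is 24 mm wide, 262 mm long, along x, between liner blocks 24 mm high. Here a finger hollow 66 mm long, 102 mm wide, reaches the floor: only here can fingers go down beside the fork; open to at most about 45 mm inside it.
- lid (a joint): Angle of the clear, blue-framed lid: 0 shut and caught, starts open at 1.7 to 2.05 (1.57 upright). The hinge is stiff: the lid stays where left, about 1 N at the far edge moves it. Its lip meets the catch at about 0.09; then about 10 to 18 N down at the far edge snaps it past the catch at about 0.045 to its stop near 0. Over 50 N on the lid breaks it.
- lid_edge (a point): Point on the lid's outer face (top when shut), middle of its length, 100 mm from the hinge, 14 mm short of the panel's far edge; press near here. Lid 272 x 114 mm, 5 mm thick. Axes turn with the lid: y from hinge to far edge, z outward normal of the outer face, x along the hinge.
- lid_hinge (a point): Middle of the hinge line, 36 mm high, on the case's minus y side (56 mm from its centre); at the lid's inner face; axes turn with the lid.
- fork_yellow: Fork like the red one with a yellow cap, bystander in the rack; origin 120 mm from the cap end on the underside, x axis towards the prongs. Its handle end too stands out 67 to 83 mm from the shelf edge, 50 to 62 mm high: keep the drawn fork clear of it.
- fork_green: Same with a green cap, bystander in the rack.
- caquelon: Terracotta fondue pot, 196 mm wide, with a side handle reaching 196 mm from its centre along its y axis; glass lid on it, 135 mm high in all; on the board to the right of the case; bystander. Origin at the centre of its underside.
- burner: Aluminium burner, 90 mm wide, 52 mm high, with a flat lug reaching 83 mm from its centre along its minus x; stands on the riser shelf; bystander. Origin at the centre of its underside.

How it is judged:
By the outcome, as a careful person would: the job done as asked, in the order asked, and still so for the second after the job is handed in, with the robot touching nothing.
It also fails if it takes over 67 s, if anything falls off the work surface, if the arm or the gripper's body presses on something with over 40 N, if the wrist force passes 120 N, or if a joint passes its speed limit or range.

## Robot

A 6-joint arm with a two-finger parallel gripper is mounted at the origin on the work surface. World frame = base frame: x ahead of the robot, y to its left, z up, the work surface at z = 0. Lengths are in m, angles in degrees, forces in N, time in s.
With the tool pointing down it reaches from about 0.35 to 0.875 m from the base axis. Payload 4.2 kg.
Tool frame: the origin (TCP) lies on the front face of the gripper's body, between the roots of the fingers; the fingertips stand 70 mm ahead of it and the grasp point (between the pads) lies 51 mm ahead of it; x points along the fingers, y is the direction in which the jaws open and shut, and the axes are right-handed (so a half turn about x gives the same grasp; the last joint's range is limited). The gripper opens to 87 mm and grips with 3 to 60 N. Pads are 19 mm wide; open, the fingers measure 117 mm over their backs; the gripper's body (75 mm by 190 mm) begins 51 mm behind the grasp point.
Start: joints at [91.937, 22.042, 0.453, 0, -68.411, -14.817], TCP at [0.139, 0.609, 0.292] pointing down, gripper open.
Joint ranges: [-179.83, 179.83], [-69.29, 118.12], [-61.27, 80.66], [-181.25, 117.63], [-171.15, -9.14], [-177.46, 177.46]. Speed limits (degrees/s): [159.86, 159.86, 180, 180, 180, 180].

## Interface

Orientations are given as a 3x3 rotation matrix whose columns are the frame's x, y, z axes.
In Python, from station import r, viewer, spotter gives the robot as it stands.
- The arm moves only by the tool move_arm, never from a script. Its argument "series" is a list that holds one entry, the list of rows, each a list of 7 numbers: the turn, a rotation vector about the world's x, y, z scaled (see below), then the shift along the world's x, y, z scaled (see below), then the opening, from 0 (shut) to 1 (fully open). A call has 1 to 20 rows; each row shifts and turns the pose as measured when the row begins; what a row does not reach is not made up. The controller multiplies each number of a shift by 60 mm and each number of a turn by 8 degrees. A row lasts 1/8 s, in which the tool goes at most 62.5 mm and 10.7 degrees, less where a joint would pass 70% of its speed; a pose out of reach is approached as far as the arm can. A call with a number of a shift or a turn outside -1 to 1 is refused whole. A call with a gripper value outside its range is refused whole. The fingers move at their own pace and stop on an object; the grip force is fixed at half the most. Time passes only in rows, so rows that do not move let the fingers close. It gives the time, the measured TCP pose, the force and the opening at its end, in the units of the state.
- r.sense(): the state, without advancing time (a new reading comes with each control period).
- viewer.capture(name): name is "scene" or "top" or "wrist"; returns (picture, depth): 420x560x3 uint8, red, green, blue; 420x560 float32, m along the optical axis (not along the pixel's ray), 0 where there is no reading.
- viewer.camera_params(name): a dict with "mtx" (3x3 intrinsics, pixels), "dist_coeffs" ([k1, k2, p1, p2, k3] as OpenCV has them; the pictures are not rectified), "pose" (4x4, takes a point from camera to world coordinates). Camera axes: x right, y down, z forward; pixel columns grow to the right and rows downward; lengths in m; the calibration is good to about 2 mm. A picture is of the moment at which its call begins: read the wrist's pose just before it. camera_params takes no time and is no camera call; for the wrist camera it gives the pose at the moment of the call.
- r.finish_job(): hands the job in, once; it reports no verdict.
Trained networks look in the newest picture that a camera, given by its name, has taken for a name from the list of things; names that differ only in an ending like _2 or _b are one class to them, and where a whole thing is asked for, a point or a joint stands for the part that bears it (a point fixed in the world has none). Each returns a list of dicts, best first, with "conf" (0 to 1); they miss things now and then, are a little off and sometimes report something else, mostly with a low value. They report only what shows in the picture. A call takes as long as a camera call.
- spotter.find_in(camera, name): "centre" ([column, row] in pixels, amid what is visible of it).
- spotter.trace(camera, name): "mask" (420x560 bool, what is visible of it) and "centre" ([column, row] in pixels, amid what is visible of it).
The state is a dict: "time_s": time; "joints": joint angles; "joint_velocities": joint speeds; "effort": joint torques, N m; "tcp_pos": TCP position; "ee_rot": TCP orientation; "wrist_force": force on the tool from outside, world axes, zero at the start; "moment": the same for the moment, N m; "gripper_width": opening from 0.0 (shut) to 1.0 (fully open).
Only numpy, scipy, OpenCV 4.12 (cv2) and the standard library are available. Lean on these libraries where they do the work, as an engineer would, in place of code of your own. Each camera call takes 0.05 s, during which the arm holds its last target.

## Working session

There is one attempt and no reset: what is moved stays moved. The work goes in short steps, Python scripts to look and compute and a tool call to move; the robot and the scene stay as the last step left them, time stands still between calls to the robot, and variables do not carry over. Pictures are saved under pics/ and viewed, and the job is handed in when it is done.

Besides the shell and the picture viewer there is one more tool, called after "Request:" as name(argument=value, ...), one argument or row to a line, values as JSON. move_arm: Moves the arm, as the interface text tells. Its arguments: {"type":"object","properties":{"series":{"type":"array","items":{"type":"array","items":{"type":"array","items":{"type":"number","minimum":-1,"maximum":1}}}}},"required":["series"]}

```bash
mkdir -p pics; ls
cat > h.py <<'E'
import numpy as np, cv2
from station import r, viewer, spotter
def cap(n,f):
    P=viewer.camera_params(n); im,d=viewer.capture(n)
    cv2.imwrite('pics/'+f,im[:,:,::-1]); return im,d,P
def p2w(P,d,uv):
    uv=np.atleast_2d(np.array(uv,float)); K=np.array(P['mtx']);D=np.array(P['dist_coeffs'])
    n=cv2.undistortPoints(uv[:,None],K,D)[:,0]
    z=np.array([d[int(round(b)),int(round(a))] for a,b in uv])
    c=np.c_[n*z[:,None],z,np.ones(len(z))]
    return (c@np.array(P['pose']).T)[:,:3]
def mask_pts(P,d,m):
    v,u=np.nonzero(m&(d>0)); return p2w(P,d,np.c_[u,v])
def plane(P,uv,h):
    uv=np.atleast_2d(np.array(uv,float)); n=cv2.undistortPoints(uv[:,None],np.array(P['mtx']),np.array(P['dist_coeffs']))[:,0]
    T=np.array(P['pose']); dr=np.c_[n,np.ones(len(n))]@T[:3,:3].T; o=T[:3,3]
    return o+dr*((h-o[2])/dr[:,2])[:,None]
E
python3 - <<'E'
from h import *
for n in ('scene','top','wrist'):
    im,d,P=cap(n,n+'0.png'); print(n,np.array(P['pose']).round(3).tolist(),np.array(P['mtx']).round(0).tolist())
    np.savez('pics/'+n+'0.npz',im=im,d=d)
s=r.sense(); print(s)
E
```

```text
pics
scene [[-0.342, 0.539, -0.77, 1.558], [0.939, 0.214, -0.268, 0.31], [0.02, -0.815, -0.579, 0.861], [0.0, 0.0, 0.0, 1.0]] [[495.0, 0.0, 283.0], [0.0, 495.0, 213.0], [0.0, 0.0, 1.0]]
top [[0.028, -0.998, 0.064, 0.463], [-1.0, -0.028, 0.002, -0.051], [0.0, -0.064, -0.998, 1.358], [0.0, 0.0, 0.0, 1.0]] [[435.0, 0.0, 281.0], [0.0, 435.0, 209.0], [0.0, 0.0, 1.0]]
wrist [[-0.223, -0.944, -0.244, 0.206], [-0.975, 0.216, 0.054, 0.593], [0.002, 0.25, -0.968, 0.385], [0.0, 0.0, 0.0, 1.0]] [[292.0, 0.0, 277.0], [0.0, 292.0, 207.0], [0.0, 0.0, 1.0]]
{'time_s': 0.15, 'joints': array([ 9.19386833e+01,  2.20804597e+01,  3.96394087e-01, -2.05785539e-02,
       -6.84112550e+01, -1.48180049e+01]), 'joint_velocities': array([ 0.04232951, -0.10077407,  0.18459793,  0.08592227, -0.09186955,
       -0.00670701]), 'effort': array([-1.50319949e-03, -3.91053307e+01,  1.87587476e+01,  4.22235176e+00,
        1.24001989e-02, -1.39214817e-04]), 'tcp_pos': array([0.13920003, 0.60894465, 0.2914033 ]), 'ee_rot': array([[-2.77495833e-04, -2.23027164e-01, -9.74812191e-01],
       [-1.67398294e-03, -9.74810759e-01,  2.23027313e-01],
       [-9.99998560e-01,  1.69370813e-03, -1.02837746e-04]]), 'wrist_force': array([ 1.11025193, -0.61910411,  0.92501381]), 'moment': array([ 0.02951611, -0.02717672,  0.06328725]), 'gripper_width': 0.9989343688822065}
```

View pics/scene0.png

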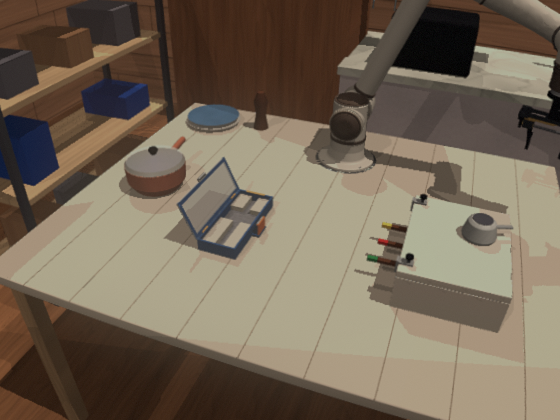

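View pics/top0.png

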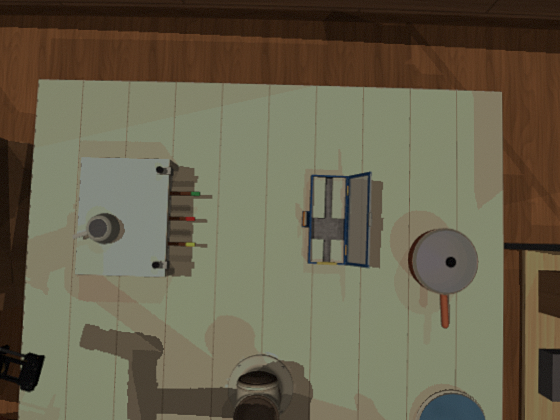

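View pics/wrist0.png

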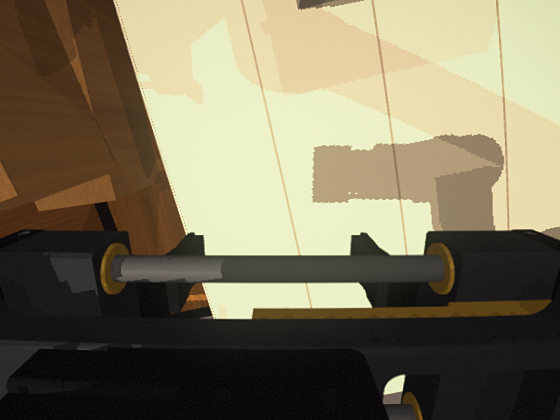

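The pictures show the rack on the left (+y), with the red fork in the middle near top pixel (190,219). The case is near (328,221) with its brass strip towards the robot (row 264), catch on the left at (306,219) and lid hinged on the right. Next I'll measure.

Run:
```python
from h import *
for n in ('top','scene'):
    im,d,P=cap(n,n+'1.png')
    for o in ('fork_red_mid','fork_yellow','fork_green','rack','case','lid','caquelon','burner'):
        t=spotter.trace(n,o)
        if not t: print(n,o,'none');continue
        m=t[0]['mask'];p=mask_pts(P,d,m)
        q=np.percentile(p,[2,50,98],axis=0).round(3).tolist()
        v,u=np.nonzero(m); rect=cv2.minAreaRect(p[:,:2].astype(np.float32)*1000)
        print(n,o,round(t[0]['conf'],2),len(p),np.round(t[0]['centre']),'px',u.min(),u.max(),v.min(),v.max(),'q',q,'rect',np.round(rect[0],0),np.round(rect[1],0),round(rect[2],1))
        np.save(f'pics/m_{n}_{o}.npy',m)
    np.savez('pics/'+n+'1.npz',im=im,d=d)
im=cv2.imread('pics/top1.png')
cv2.imwrite('pics/z1.png',cv2.resize(im[140:290,150:250],None,fx=5,fy=4,interpolation=cv2.INTER_CUBIC))
cv2.imwrite('pics/z2.png',cv2.resize(im[160:280,290:390],None,fx=5,fy=5,interpolation=cv2.INTER_CUBIC))
```

```text
top fork_red_mid 0.43 101 [179. 221.] px 169 194 217 220 q [[0.505, 0.21, 0.057], [0.509, 0.247, 0.062], [0.515, 0.282, 0.067]] rect [510. 247.] [ 9. 77.] 1.6
top fork_yellow 0.51 95 [183. 243.] px 170 194 242 246 q [[0.428, 0.209, 0.055], [0.434, 0.24, 0.061], [0.44, 0.276, 0.065]] rect [433. 243.] [13. 72.] 1.6
top fork_green none
top rack 0.67 10396 [127. 210.] px 74 178 157 277 q [[0.346, 0.277, 0.029], [0.522, 0.39, 0.115], [0.676, 0.532, 0.121]] rect [515. 433.] [376. 328.] 0.2
top case 0.75 5727 [339. 220.] px 302 371 172 268 q [[0.389, -0.296, 0.004], [0.52, -0.228, 0.028], [0.652, -0.134, 0.139]] rect [ 528. -222.] [216. 301.] 87.9
top lid 0.62 2144 [353. 220.] px 345 371 173 267 q [[0.389, -0.298, 0.04], [0.514, -0.275, 0.095], [0.648, -0.249, 0.142]] rect [ 516. -286.] [ 79. 278.] 89.9
top caquelon 0.73 3847 [439. 263.] px 408 477 228 327 q [[0.241, -0.612, 0.053], [0.403, -0.524, 0.102], [0.493, -0.439, 0.125]] rect [ 366. -548.] [280. 195.] 22.0
top burner 0.6 797 [ 99. 230.] px 75 119 213 243 q [[0.435, 0.413, 0.125], [0.471, 0.442, 0.163], [0.512, 0.504, 0.171]] rect [
[... 335 characters left out ...]
0.681, 0.533, 0.118]] rect [415. 420.] [540. 290.] 0.4
scene case 0.79 5669 [223. 213.] px 176 272 158 259 q [[0.387, -0.295, -0.001], [0.537, -0.24, 0.032], [0.657, -0.12, 0.136]] rect [ 422. -264.] [312. 476.] 89.1
scene lid 0.61 2475 [207. 197.] px 177 238 158 238 q [[0.39, -0.296, 0.037], [0.535, -0.272, 0.089], [0.654, -0.247, 0.139]] rect [ 452. -294.] [416. 130.] 17.6
scene caquelon 0.7 2664 [154. 168.] px 124 186 138 197 q [[0.247, -0.602, 0.001], [0.45, -0.499, 0.09], [0.502, -0.436, 0.123]] rect [ 333. -577.] [383. 199.] 30.5
scene burner 0.87 992 [479. 227.] px 462 513 213 245 q [[0.449, 0.417, 0.118], [0.497, 0.455, 0.149], [0.516, 0.523, 0.168]] rect [363. 504.] [112. 333.] 74.0
```

View pics/z1.png

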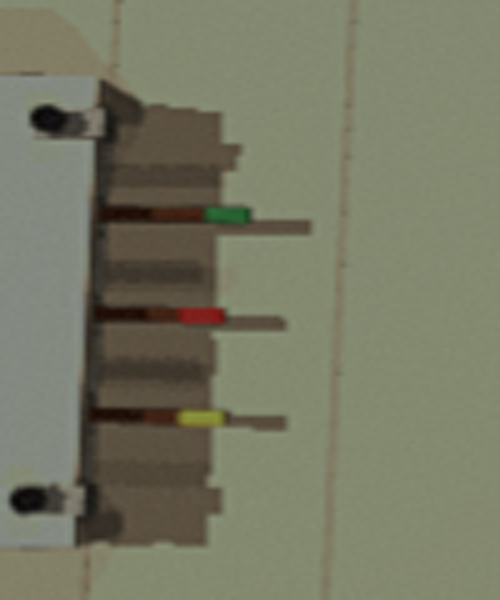

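View pics/z2.png

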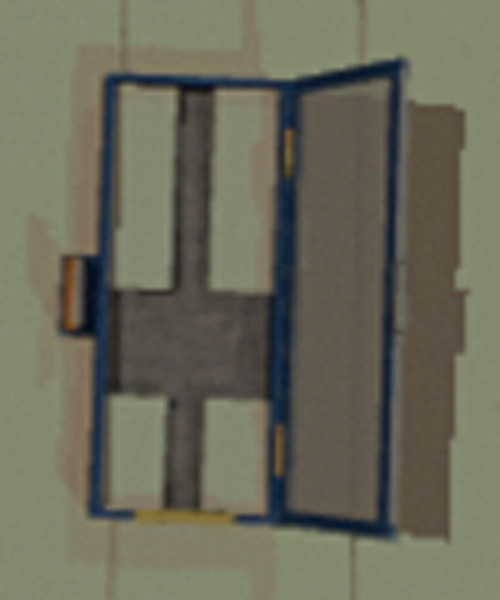

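Run:
```python
from h import *
P=viewer.camera_params('top')
c=plane(P,[(311,175),(349,176),(308,263.4),(345,264.6)],.036); print(c.round(4).tolist(), c.mean(0), (c[0]+c[1]-c[2]-c[3])/2)
a=(c[0]+c[1]-c[2]-c[3]);print('case yaw',np.degrees(np.arctan2(a[1],a[0])), 'width',np.linalg.norm(c[0]-c[1]))
cc=plane(P,[(304,219)],.044);print('catch',cc)
bed=plane(P,[(290+195/5,160+90/5),(290+183/5,160+508/5)],.008);print('bed',bed.tolist())
f=plane(P,[(150+226/5,140+316/4),(150+95/5,140+313/4)],.062);print('fork',f.tolist(),np.degrees(np.arctan2(*(f[1]-f[0])[[1,0]])))
rf=plane(P,[(150+100/5,140+75/4),(150+80/5,140+548/4)],.115);print('rackfront',rf.tolist(),np.degrees(np.arctan2(*(rf[0]-rf[1])[[1,0]])))
y=plane(P,[(150+226/5,140+418/4),(150+250/5,140+215/4)],.062);print('y,g',y.tolist())
m=np.load('pics/m_top_lid.npy');d=np.load('pics/top1.npz')['d']
p=mask_pts(P,d,m); 
# lid profile
for z in (.05,.07,.09,.11,.13):
    q=p[abs(p[:,2]-z)<.006]; print(z,q.mean(0).round(4))
```

```text
[[0.6552, -0.1378, 0.036], [0.6554, -0.2544, 0.036], [0.3858, -0.1352, 0.036], [0.3853, -0.2472, 0.036]] [ 0.52042887 -0.19365736  0.036     ] [ 0.26976621 -0.00489492  0.        ]
case yaw -1.039520920862826 width 0.11651442107348699
catch [[ 0.51944555 -0.1193267   0.044     ]]
bed [[0.6514200578869359, -0.19618988383438923, 0.008000000000000007], [0.3913026044590775, -0.19430592400229502, 0.008000000000000007]]
fork [[0.5094837653667655, 0.20622150032753103, 0.062000000000000055], [0.509486274050313, 0.2848015066623826, 0.062000000000000055]] 89.99817081995717
rackfront [[0.6797332059775598, 0.2759905313337898, 0.11499999999999999], [0.34023869105818605, 0.2724149526954719, 0.11499999999999999]] 0.6034206207461916
y,g [[0.43362748949645624, 0.20317591573809504, 0.062000000000000055], [0.5855386075344485, 0.1949037171460224, 0.062000000000000055]]
0.05 [ 0.5146 -0.2538  0.0503]
0.07 [ 0.5212 -0.263   0.0701]
0.09 [ 0.516  -0.2722  0.09  ]
0.11 [ 0.5175 -0.2815  0.11  ]
0.13 [ 0.5195 -0.2909  0.1299]
```

Request:
move_arm(
  series=[
    [[0, 0, -0.96, 0.62, -0.68, 0, 1], [0, 0, -0.96, 0.62, -0.68, 0, 1], [0, 0, -0.96, 0.62, -0.68, 0, 1], [0, 0, -0.96, 0.62, -0.68, 0, 1], [0, 0, -0.96, 0.62, -0.68, 0, 1], [0, 0, -0.96, 0.62, -0.68, 0, 1], [0, 0, -0.96, 0.62, -0.68, 0, 1], [0, 0, -0.96, 0.62, -0.68, 0, 1], [0, 0, -0.96, 0.62, -0.68, 0, 1], [0, 0, -0.96, 0.62, -0.68, 0, 1], [0, 0, 0, 0, 0, 0, 1]],
  ],
)

```text
time_s: 2.42
tcp_pos: [0.5205, 0.1881, 0.2935]
ee_rot: [[0.006, -0.999, 0.036], [0.002, 0.036, 0.999], [-1.0, -0.006, 0.002]]
wrist_force: [0.5, 0.3, -0.4]
gripper_width: 0.995
```

Run:
```python
from h import *
s=r.sense(); print(s['tcp_pos'],s['ee_rot'].round(3).tolist(),s['joints'].round(1),s['time_s'])
im,d,P=cap('wrist','w2.png'); np.savez('pics/w2.npz',im=im,d=d)
# body in tool frame
v,u=np.nonzero((d>0)&(d<0.16)); p=p2w(P,d,np.c_[u,v]); q=(p-s['tcp_pos'])@s['ee_rot']
for a in range(-80,80,10):
    k=q[(q[:,0]>=a/1000)&(q[:,0]<(a+10)/1000)]
    if len(k): print(a,len(k),'y',k[:,1].min().round(3),k[:,1].max().round(3),'z',k[:,2].min().round(3),k[:,2].max().round(3))
for o in ('fork_red_mid','fork_red_end'):
    for t in spotter.find_in('wrist',o): print(o,t['conf'],t['centre'])
t=spotter.trace('wrist','fork_red_mid')
if t: m=t[0]['mask']; v,u=np.nonzero(m); print(t[0]['conf'],u.min(),u.max(),v.min(),v.max())
```

```text
[0.52049304 0.18807627 0.29354265] [[0.006, -0.999, 0.036], [0.002, 0.036, 0.999], [-1.0, -0.006, 0.002]] [ 36.7  14.9  -9.9   0.2 -64.9 -38.8] 2.425
-60 6812 y -0.052 0.017 z -0.029 -0.021
-50 22668 y -0.065 0.068 z -0.028 0.001
-40 11617 y -0.068 0.069 z -0.035 0.007
-30 20436 y -0.081 0.08 z -0.04 0.024
-20 14147 y -0.087 0.086 z -0.04 0.028
-10 2267 y -0.088 0.087 z -0.039 0.033
0 853 y -0.056 0.055 z -0.016 0.005
10 1202 y -0.049 0.049 z -0.011 0.01
20 395 y -0.049 0.049 z -0.006 0.01
30 254 y -0.055 0.054 z -0.012 0.009
40 438 y -0.054 0.053 z -0.013 0.009
50 239 y -0.053 0.052 z -0.013 -0.004
fork_red_mid 0.39 [273.8, 299.0]
fork_red_end 0.83 [290.2, 230.5]
0.84 284 295 210 255
```

View pics/w2.png

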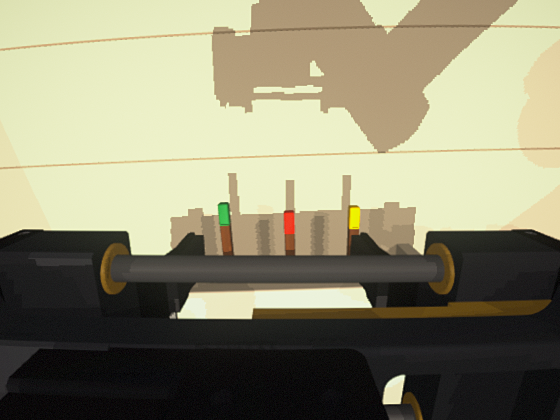

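The wrist picture shows the red cap at (290,211–235) between green (224,213) and yellow (354,218). The gripper body is about ±90 mm along the jaws, starting right at the TCP.

Run:
```python
from h import *
f=np.load('pics/w2.npz');im=f['im'].astype(int);d=f['d'];P=viewer.camera_params('wrist')
hsv=cv2.cvtColor(f['im'],cv2.COLOR_RGB2HSV)
roi=np.zeros(d.shape,bool);roi[195:252,210:375]=1
for nm,(a,b) in dict(red=(174,6),yel=(24,34),grn=(45,85)).items():
    h=hsv[...,0]; m=((h>=a)|(h<=b)) if a>b else (h>=a)&(h<=b)
    m&=roi&(hsv[...,1]>140)&(hsv[...,2]>60)
    n,l,st,c=cv2.connectedComponentsWithStats(m.astype(np.uint8)); k=1+st[1:,4].argmax(); m=l==k
    p=mask_pts(P,d,m); t=p[p[:,2]>.058]
    print(nm,st[k],'top',len(t),np.percentile(t,[3,50,97],axis=0).round(4).tolist(), 'axis x at y bins',[(round(y,3),t[abs(t[:,1]-y)<.004,0].mean().round(4)) for y in np.linspace(t[:,1].min()+.004,t[:,1].max()-.004,3)])
# full red handle
m=np.load('pics/m_top_fork_red_mid.npy')
mm=roi.copy();mm[:]=0;mm[208:252,280:300]=1
p=mask_pts(P,d,mm);t=p[(p[:,2]>.055)&(p[:,2]<.068)]
for y in np.arange(.2,.26,.006):
    k=t[abs(t[:,1]-y)<.003]
    if len(k):print(round(y,3),len(k),k[:,0].min().round(4),k[:,0].max().round(4),k[:,2].mean().round(4))
```

```text
red [284 211  11  23 234] top 225 [[0.5011, 0.2126, 0.061], [0.5068, 0.2246, 0.064], [0.5125, 0.2377, 0.0654]] axis x at y bins [(np.float64(0.216), np.float64(0.507)), (np.float64(0.225), np.float64(0.5071)), (np.float64(0.234), np.float64(0.5063))]
yel [350 208  10  21 207] top 204 [[0.4256, 0.2097, 0.0629], [0.4311, 0.2214, 0.0642], [0.4362, 0.2336, 0.0654]] axis x at y bins [(np.float64(0.213), np.float64(0.431)), (np.float64(0.222), np.float64(0.4307)), (np.float64(0.23), np.float64(0.431))]
grn [218 204  12  22 211] top 211 [[0.5773, 0.2013, 0.0619], [0.5824, 0.214, 0.0634], [0.5878, 0.2265, 0.0649]] axis x at y bins [(np.float64(0.205), np.float64(0.5825)), (np.float64(0.214), np.float64(0.5825)), (np.float64(0.223), np.float64(0.5822))]
0.212 41 0.5005 0.5123 0.0618
0.218 57 0.5008 0.5125 0.064
0.224 54 0.5009 0.5126 0.0639
0.23 49 0.501 0.5126 0.064
0.236 47 0.5011 0.5117 0.0641
0.242 47 0.5011 0.5118 0.0634
0.248 46 0.5012 0.512 0.0636
0.254 52 0.5 0.512 0.0632
```

Request:
move_arm(
  series=[
    [[0, 0, 0.25, -0.21, 0.36, 0, 0.6], [0, 0, 0, 0, 0.36, -0.8, 0.6], [0, 0, 0, 0, 0, -0.8, 0.6], [0, 0, 0, 0, 0, -0.8, 0.6], [0, 0, 0, 0, 0, 0, 0.6]],
  ],
)

```text
time_s: 3.25
tcp_pos: [0.5014, 0.2426, 0.1498]
ee_rot: [[0.012, -1.0, -0.022], [0.007, -0.022, 1.0], [-1.0, -0.012, 0.007]]
wrist_force: [0.4, 0.3, 0.3]
gripper_width: 0.617
```

Request:
move_arm(
  series=[
    [[0, 0, -0.1, 0.1, -0.19, 0, 0.6], [0, 0, 0, 0, 0, 0, 0.6], [0, 0, 0, 0, 0, -0.25, 0.6], [0, 0, 0, 0, 0, 0, 0.6]],
  ],
)

```text
time_s: 3.75
tcp_pos: [0.51, 0.2332, 0.1405]
ee_rot: [[0.022, -1.0, -0.01], [0.014, -0.01, 1.0], [-1.0, -0.022, 0.014]]
wrist_force: [0.3, 0.1, -0.1]
gripper_width: 0.606
```

Run:
```python
from h import *
s=r.sense(); print(s['tcp_pos'],s['ee_rot'].round(3).tolist(),s['time_s'])
for n in ('wrist','top','scene'):
    im,d,P=cap(n,n+'3.png')
im=cv2.imread('pics/scene3.png');cv2.imwrite('pics/z3.png',cv2.resize(im[180:290,340:480],None,fx=5,fy=5,interpolation=cv2.INTER_CUBIC))
```

```text
[0.51003404 0.23320234 0.14051564] [[0.022, -1.0, -0.01], [0.014, -0.01, 1.0], [-1.0, -0.022, 0.014]] 3.75
```

View pics/z3.png

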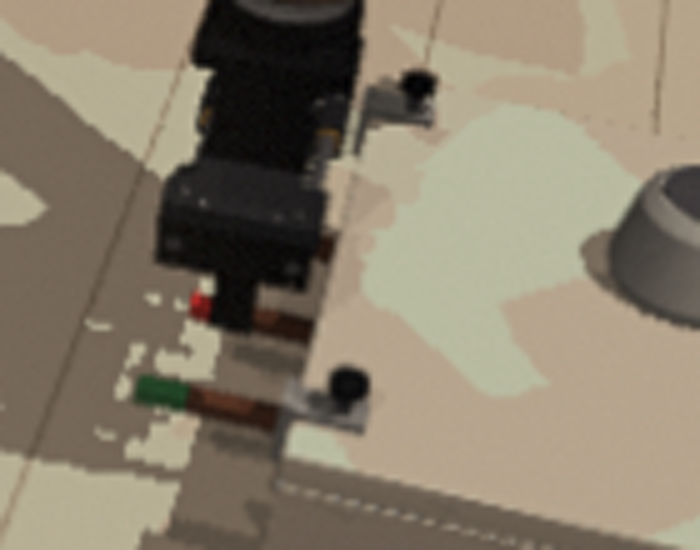

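View pics/wrist3.png

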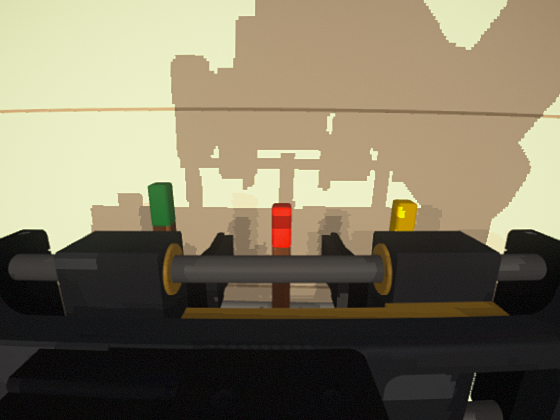

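Request:
move_arm(
  series=[
    [[-0.1, 0.16, 0, 0, 0, 0, 0.6], [0, 0, 0, 0, -0.02, -0.3, 0.6], [0, 0, 0, 0, 0, 0, 0.6], [0, 0, 0, 0, 0, 0, 0.6]],
  ],
)

```text
time_s: 4.4
tcp_pos: [0.5118, 0.2335, 0.1246]
ee_rot: [[0.001, -1.0, -0.012], [0.001, -0.012, 1.0], [-1.0, -0.001, 0.001]]
wrist_force: [-0.6, 0.4, -0.1]
gripper_width: 0.599
```

Request:
move_arm(
  series=[
    [[0, 0, 0, -0.05, -0.03, -0.06, 0.6], [0, 0, 0, 0, 0, 0, 0.0], [0, 0, 0, 0, 0, 0, 0], [0, 0, 0, 0, 0, 0, 0], [0, 0, 0, 0, 0, 0, 0], [0, 0, 0, 0, 0, 0, 0]],
  ],
)

```text
time_s: 5.15
tcp_pos: [0.5091, 0.2321, 0.1224]
ee_rot: [[0.003, -1.0, -0.012], [0.002, -0.012, 1.0], [-1.0, -0.003, 0.002]]
wrist_force: [0.5, 0.4, 0.5]
gripper_width: 0.131
```

Request:
move_arm(
  series=[
    [[0, 0, 0, 0, 0, 0.15, 0], [0, 0, 0, 0, 0, 0.08, 0], [0, 0, 0, 0, 0, 0, 0], [0, 0, 0, 0, 0, 0, 0]],
  ],
)

```text
time_s: 5.65
tcp_pos: [0.5091, 0.232, 0.1373]
ee_rot: [[0.003, -1.0, -0.012], [0.002, -0.012, 1.0], [-1.0, -0.003, 0.002]]
wrist_force: [-0.8, -0.5, -0.3]
gripper_width: 0.136
```

Run:
```python
from h import *
s=r.sense(); print(s['tcp_pos'],s['ee_rot'].round(3).tolist(),s['gripper_width'],s['wrist_force'])
im,d,P=cap('scene','scene4.png')
cv2.imwrite('pics/z4.png',cv2.resize(im[180:290,340:480,::-1],None,fx=5,fy=5,interpolation=cv2.INTER_CUBIC))
```

```text
[0.50909229 0.23203042 0.13729407] [[0.003, -1.0, -0.012], [0.002, -0.012, 1.0], [-1.0, -0.003, 0.002]] 0.13580349387028656 [-0.80208314 -0.45145213 -0.26968691]
```

View pics/z4.png

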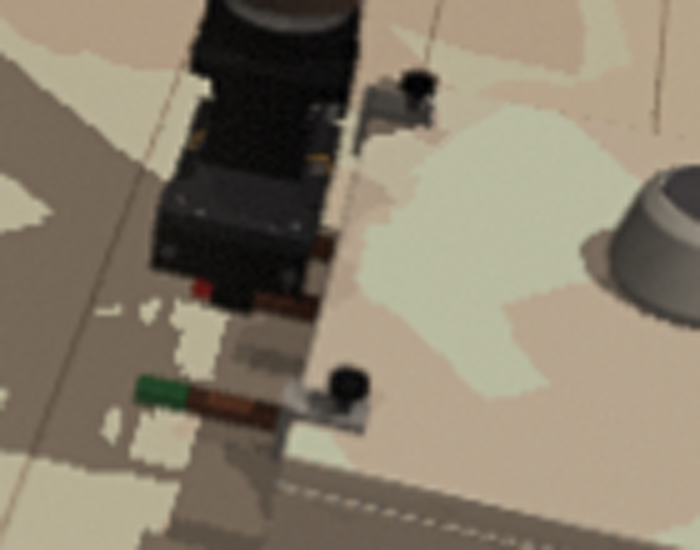

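Request:
move_arm(
  series=[
    [[0, 0, 0, 0, -0.2, 0, 0], [0, 0, 0, 0, -0.4, 0, 0], [0, 0, 0, 0, -0.4, 0, 0], [0, 0, 0, 0, -0.4, 0, 0], [0, 0, 0, 0, 0, 0, 0]],
  ],
)

```text
time_s: 6.32
tcp_pos: [0.5073, 0.1401, 0.1364]
ee_rot: [[-0.0, -1.0, -0.01], [0.0, -0.01, 1.0], [-1.0, 0.0, 0.0]]
wrist_force: [0.3, 0.7, 0.0]
gripper_width: 0.134
```

Request:
move_arm(
  series=[
    [[0, 0, 0, 0.04, -0.3, 0, 0], [0, 0, 0, 0, -0.5, 0, 0], [0, 0, 0, 0, -0.5, 0, 0], [0, 0, 0, 0, -0.5, 0, 0], [0, 0, 0, 0, -0.4, 0, 0], [0, 0, 0, 0, 0, 0, 0]],
  ],
)

```text
time_s: 7.08
tcp_pos: [0.5093, 0.0005, 0.1364]
ee_rot: [[0.0, -1.0, -0.01], [0.0, -0.01, 1.0], [-1.0, -0.0, 0.0]]
wrist_force: [-0.1, 0.5, -0.6]
gripper_width: 0.135
```

Run:
```python
from h import *
s=r.sense(); print(s['tcp_pos'],s['ee_rot'].round(3).tolist(),s['gripper_width'],s['wrist_force'])
im,d,P=cap('scene','scene5.png')
cv2.imwrite('pics/z5.png',cv2.resize(im[150:290,240:440,::-1],None,fx=4,fy=4,interpolation=cv2.INTER_CUBIC))
im,d,P=cap('top','top5.png')
```

```text
[5.09272225e-01 4.86003164e-04 1.36371057e-01] [[0.0, -1.0, -0.01], [0.0, -0.01, 1.0], [-1.0, -0.0, 0.0]] 0.1352330759520774 [-0.10410794  0.51359623 -0.63714899]
```

View pics/z5.png

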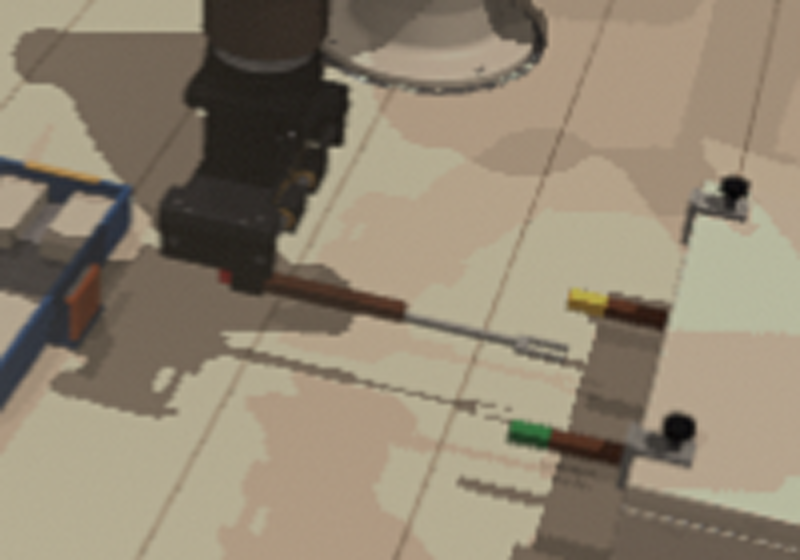

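View pics/top5.png

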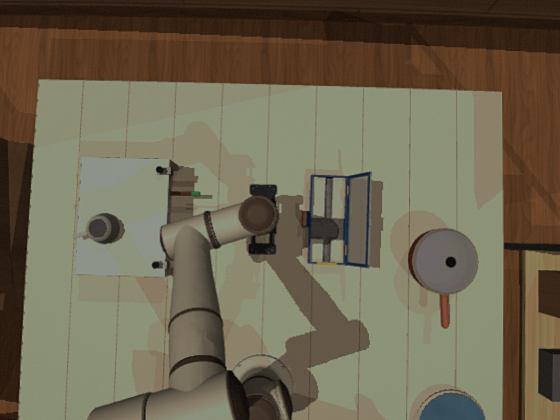

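Request:
move_arm(
  series=[
    [[0, 0, 0, 0, 0, -0.4, 0], [0, 0, 0, 0, 0, -0.4, 0], [0, 0, 0, 0, 0, -0.15, 0], [0, 0, 0, 0, 0, 0, 0]],
  ],
)

```text
time_s: 7.68
tcp_pos: [0.5112, 0.0046, 0.0792]
ee_rot: [[0.005, -1.0, -0.017], [0.001, -0.017, 1.0], [-1.0, -0.005, 0.001]]
wrist_force: [-0.6, 0.7, -0.5]
gripper_width: 0.135
```

Request:
move_arm(
  series=[
    [[0, 0, 0, 0, 0, -0.1, 0], [0, 0, 0, 0, 0, 0, 0], [0, 0, 0, 0, 0, 0, 0]],
  ],
)

```text
time_s: 8.05
tcp_pos: [0.5124, 0.0053, 0.0745]
ee_rot: [[0.008, -1.0, -0.018], [0.002, -0.018, 1.0], [-1.0, -0.008, 0.002]]
wrist_force: [0.1, -0.1, -0.9]
gripper_width: 0.132
```

Request:
move_arm(
  series=[
    [[0, 0.05, 0, 0, 0, -0.035, 0], [0, 0, 0, 0, 0, 0, 0], [0, 0, 0, 0, 0, 0, 0.3], [0, 0, 0, 0, 0, 0, 0.55], [0, 0, 0, 0, 0, 0, 0.55], [0, 0, 0, 0, 0, 0, 0.55]],
  ],
)

```text
time_s: 8.8
tcp_pos: [0.5129, 0.0053, 0.0732]
ee_rot: [[0.003, -1.0, -0.018], [0.003, -0.018, 1.0], [-1.0, -0.003, 0.003]]
wrist_force: [-0.6, 0.5, -0.3]
gripper_width: 0.495
```

Request:
move_arm(
  series=[
    [[0, 0, 0, 0, 0, 0.3, 0.55], [0, 0, 0, 0, 0, 0.8, 0.7], [0, 0, 0, 0, 0, 0.8, 0.7], [0, 0, 0, 0, 0, 0.3, 0.7], [0, 0, 0, 0, 0, 0, 0.7]],
  ],
)

```text
time_s: 9.43
tcp_pos: [0.5117, 0.005, 0.2085]
ee_rot: [[0.001, -1.0, -0.018], [0.002, -0.018, 1.0], [-1.0, -0.001, 0.002]]
wrist_force: [-0.9, -0.1, -0.7]
gripper_width: 0.698
```

Run:
```python
from h import *
s=r.sense(); print(s['tcp_pos'],s['ee_rot'].round(3).tolist(),s['gripper_width'])
im,d,P=cap('wrist','w6.png');np.savez('pics/w6.npz',im=im,d=d)
for o in ('fork_red_mid','fork_red_end'):
    for t in spotter.find_in('wrist',o)[:2]: print(o,t['conf'],t['centre'],plane(P,t['centre'],.012))
im,d,P=cap('scene','scene6.png')
cv2.imwrite('pics/z6.png',cv2.resize(im[150:290,240:440,::-1],None,fx=4,fy=4,interpolation=cv2.INTER_CUBIC))
for t in spotter.trace('scene','fork_red_mid')[:1]:
    p=mask_pts(P,d,t['mask']); print(t['conf'],np.percentile(p,[1,50,99],axis=0).round(3).tolist())
```

```text
[0.51174063 0.00500705 0.20849919] [[0.001, -1.0, -0.018], [0.002, -0.018, 1.0], [-1.0, -0.001, 0.002]] 0.6975807610245753
fork_red_mid 0.66 [280.7, 223.4] [[0.50777589 0.02871422 0.012     ]]
fork_red_end 0.61 [276.4, 223.8] [[0.51225084 0.02923408 0.012     ]]
0.68 [[0.493, -0.01, -0.004], [0.516, 0.074, 0.006], [0.522, 0.17, 0.013]]
```

View pics/w6.png

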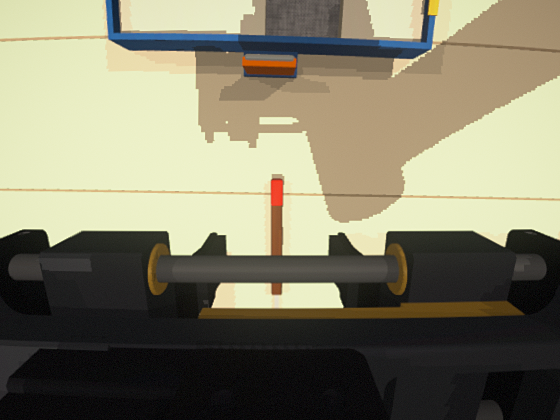

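View pics/z6.png

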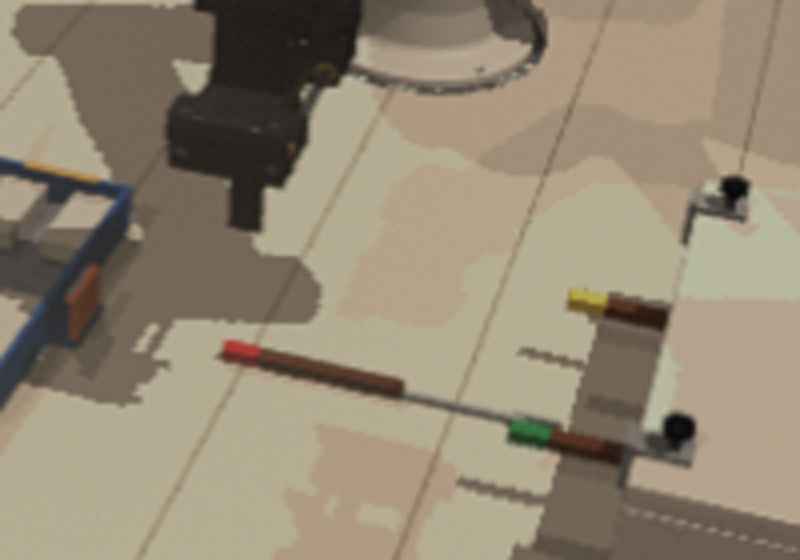

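Run:
```python
from h import *
P=viewer.camera_params('wrist');f=np.load('pics/w6.npz');d=f['d']
print(plane(P,[(277,181),(277,206),(276.5,294)],.012).round(4).tolist(), p2w(P,d,[(277,183),(277,200),(277,230)]).round(4).tolist())
```

```text
[[0.5101, -0.017, 0.012], [0.5096, 0.0086, 0.012], [0.5083, 0.1091, 0.012]] [[0.51, -0.0148, 0.0108], [0.5097, 0.0025, 0.0114], [0.5091, 0.0347, 0.011]]
```

Request:
move_arm(
  series=[
    [[0, 0, 0, 0, 0.6, 0, 0.6], [0, 0, 0, 0, 0.55, -0.5, 0.6], [0, 0, 0, 0, 0, -0.8, 0.6], [0, 0, 0, 0, 0, -0.7, 0.6], [0, 0, 0, 0, 0, 0, 0.6]],
  ],
)

```text
time_s: 10.3
tcp_pos: [0.5094, 0.0752, 0.0787]
ee_rot: [[-0.011, -1.0, -0.018], [-0.003, -0.018, 1.0], [-1.0, 0.011, -0.003]]
wrist_force: [0.1, 0.5, 0.5]
gripper_width: 0.6
```

Request:
move_arm(
  series=[
    [[0, -0.08, 0, 0, 0, -0.08, 0.6], [0, 0, 0, 0, 0, 0, 0.6], [0, 0, 0, 0, 0, 0, 0.6]],
  ],
)

```text
time_s: 10.68
tcp_pos: [0.5114, 0.0757, 0.0766]
ee_rot: [[0.006, -1.0, -0.018], [-0.001, -0.018, 1.0], [-1.0, -0.006, -0.001]]
wrist_force: [0.1, 0.3, -0.8]
gripper_width: 0.605
```

Request:
move_arm(
  series=[
    [[0, 0.03, 0, 0, 0, -0.06, 0.6], [0, 0, 0, 0, 0, 0, 0.6], [0, 0, 0, 0, 0, 0, 0], [0, 0, 0, 0, 0, 0, 0], [0, 0, 0, 0, 0, 0, 0], [0, 0, 0, 0, 0, 0, 0], [0, 0, 0, 0, 0, 0, 0]],
  ],
)

```text
time_s: 11.55
tcp_pos: [0.5122, 0.0759, 0.0746]
ee_rot: [[0.005, -1.0, -0.018], [0.001, -0.018, 1.0], [-1.0, -0.005, 0.0]]
wrist_force: [-1.0, 1.0, 0.2]
gripper_width: 0.132
```

Request:
move_arm(
  series=[
    [[0, 0, 0, 0, 0, 0.3, 0], [0, 0, 0, 0, 0, 0.8, 0], [0, 0, 0, 0, 0, 0.8, 0], [0, 0, -0.95, -0.08, -0.3, 0.3, 0], [0, 0, -0.95, -0.08, -0.35, 0.1, 0], [0, 0, -0.95, -0.08, -0.38, 0, 0], [0, 0, -0.95, -0.08, -0.38, 0, 0], [0, 0, -0.95, -0.08, -0.38, 0, 0], [0, 0, -0.95, -0.08, -0.38, 0, 0], [0, 0, -0.95, -0.08, -0.38, 0, 0], [0, 0, -0.95, -0.08, -0.38, 0, 0], [0, 0, -0.95, -0.08, -0.38, 0, 0], [0, 0, -0.95, -0.08, -0.38, 0, 0], [0, 0, -0.95, 0, -0.38, 0, 0], [0, 0, -0.95, 0, -0.38, 0, 0], [0, 0, 0, 0, 0, 0, 0]],
  ],
)

```text
time_s: 13.55
tcp_pos: [0.4581, -0.1992, 0.215]
ee_rot: [[-0.001, 0.056, 0.998], [0.0, 0.998, -0.056], [-1.0, 0.0, -0.001]]
wrist_force: [-0.3, 0.4, -1.5]
gripper_width: 0.132
```

Run:
```python
from h import *
s=r.sense(); print(s['tcp_pos'],s['ee_rot'].round(3).tolist(),s['gripper_width'],s['joints'].round(0))
im,d,P=cap('wrist','w7.png');np.savez('pics/w7.npz',im=im,d=d)
im,d,P=cap('top','top7.png');im,d,P=cap('scene','scene7.png')
cv2.imwrite('pics/z7.png',cv2.resize(im[120:270,140:340,::-1],None,fx=4,fy=4,interpolation=cv2.INTER_CUBIC))
```

```text
[ 0.4581471  -0.19921051  0.2150337 ] [[-0.001, 0.056, 0.998], [0.0, 0.998, -0.056], [-1.0, 0.0, -0.001]] 0.1320636333980142 [ -5.  14. -23.  -0. -53. -88.]
```

View pics/w7.png

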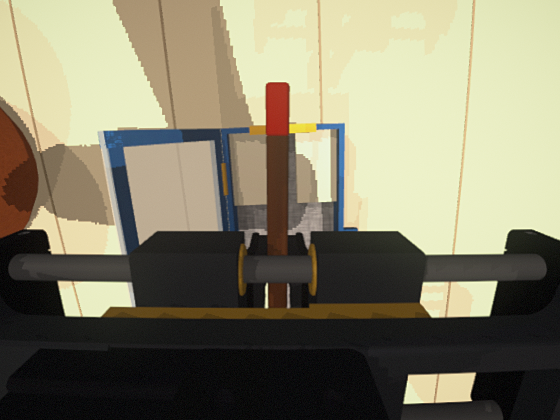

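View pics/z7.png

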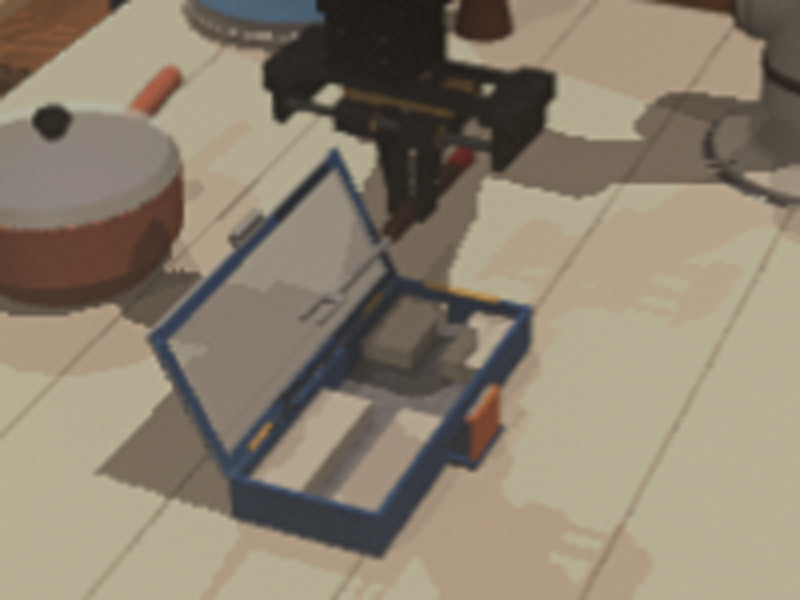

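Run:
```python
from h import *
P=viewer.camera_params('wrist');f=np.load('pics/w7.npz');d=f['d'];im=f['im']
c=plane(P,[(344,124),(344,228),(240,128)],.036);print(c.round(4).tolist(),np.degrees(np.arctan2(*(c[1]-c[0])[[1,0]])),np.degrees(np.arctan2(*(c[0]-c[2])[[1,0]])))
cv2.imwrite('pics/z8.png',cv2.resize(im[75:260,200:370,::-1],None,fx=4,fy=3,interpolation=cv2.INTER_CUBIC))
```

```text
[[0.3861, -0.1342, 0.036], [0.4852, -0.1339, 0.036], [0.3848, -0.2285, 0.036]] 0.14126230171059487 89.2173006859466
```

View pics/z8.png

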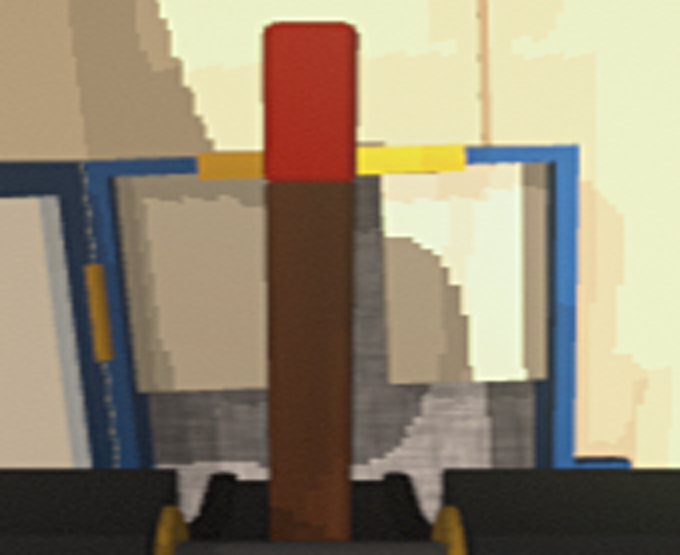

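Run:
```python
from h import *
P=viewer.camera_params('wrist')
z=lambda u,v:(200+u/4,75+v/3)
a=plane(P,[z(88,165),z(578,147),z(575,460),z(198,160),z(466,152)],.036);print('rim',a.round(4).tolist(), (a[0]+a[1])/2,(a[3]+a[4])/2, np.linalg.norm(a[0]-a[1]))
b=plane(P,[z(381,178),z(388,382)],.024);print('block edge',b.round(4).tolist())
h=plane(P,[z(388,382),z(545,380),z(138,390)],.024);print('hollow near edge',h.round(4).tolist())
s=r.sense();u=.215-.0746+.012
k=plane(P,[z(310,22),z(310,540)],u);print('fork top',k.round(4).tolist(),u)
```

```text
rim [[0.3857, -0.245, 0.036], [0.3861, -0.1337, 0.036], [0.4855, -0.1342, 0.036], [0.3856, -0.2199, 0.036], [0.3864, -0.1592, 0.036]] [ 0.38589067 -0.18935201  0.036     ] [ 0.38598062 -0.18951851  0.036     ] 0.11124195597749256
block edge [[0.3932, -0.1779, 0.024], [0.4596, -0.1787, 0.024]]
hollow near edge [[0.4596, -0.1787, 0.024], [0.461, -0.1392, 0.024], [0.4591, -0.2416, 0.024]]
fork top [[0.3662, -0.1937, 0.1524], [0.4595, -0.1986, 0.1524]] 0.1524
```

Request:
move_arm(
  series=[
    [[-0.5, 0, 0.15, 0.3, 0.15, 0, 0], [-0.5, 0, 0.15, 0.3, 0.2, 0, 0], [-0.5, 0, 0, 0, 0, 0, 0], [0, 0, 0, 0, 0, 0, 0], [0, 0, 0, 0, 0, 0, 0]],
  ],
)

```text
time_s: 14.32
tcp_pos: [0.4957, -0.1727, 0.2158]
ee_rot: [[0.005, 0.001, 1.0], [-0.212, 0.977, 0.001], [-0.977, -0.212, 0.005]]
wrist_force: [0.6, 0.2, -0.8]
gripper_width: 0.133
```

Request:
move_arm(
  series=[
    [[0, 0.04, -0.07, -0.03, -0.07, 0, 0], [0, 0, 0, 0, 0, -0.4, 0], [0, 0, 0, 0, 0, -0.5, 0], [0, 0, 0, 0, 0, -0.4, 0], [0, 0, 0, 0, 0, 0, 0], [0, 0, 0, 0, 0, 0, 0]],
  ],
)

```text
time_s: 15.08
tcp_pos: [0.4954, -0.1799, 0.1389]
ee_rot: [[0.003, 0.016, 1.0], [-0.209, 0.978, -0.015], [-0.978, -0.209, 0.006]]
wrist_force: [0.4, -0.2, -1.0]
gripper_width: 0.135
```

Run:
```python
from h import *
s=r.sense(); print(s['tcp_pos'],s['ee_rot'].round(3).tolist(),s['gripper_width'],s['wrist_force'])
im,d,P=cap('wrist','w9.png');np.savez('pics/w9.npz',im=im,d=d)
cv2.imwrite('pics/z9w.png',cv2.resize(im[60:330,180:400,::-1],None,fx=3,fy=2.2,interpolation=cv2.INTER_CUBIC))
im,d,P=cap('scene','scene9.png')
cv2.imwrite('pics/z9.png',cv2.resize(im[120:270,140:340,::-1],None,fx=4,fy=4,interpolation=cv2.INTER_CUBIC))
```

```text
[ 0.49535542 -0.17987929  0.13888624] [[0.003, 0.016, 1.0], [-0.209, 0.978, -0.015], [-0.978, -0.209, 0.006]] 0.13470541800620384 [ 0.38551211 -0.19303481 -0.97078042]
```

View pics/z9w.png

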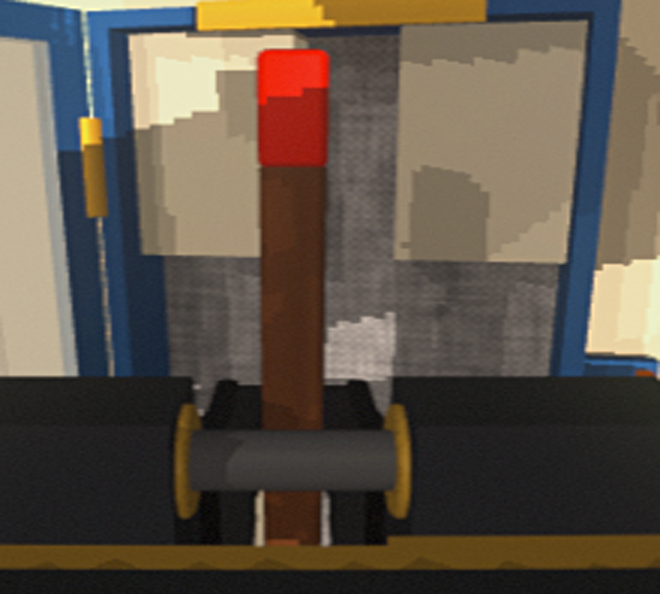

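View pics/z9.png

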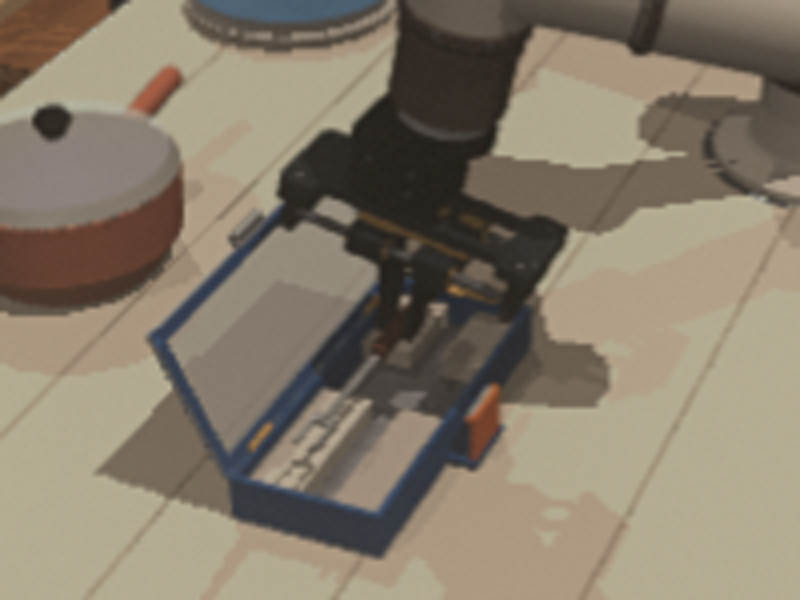

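Run:
```python
from h import *
P=viewer.camera_params('wrist');z=lambda u,v:(180+u/3,60+v/2.2)
b=plane(P,[z(400,24),z(396,258),z(303,36)],.024);print('bed R,R,L',b.round(4).tolist())
s=r.sense();R=s['ee_rot'];t=s['tcp_pos']
top=t+R[:,0]*(.0746-.012);print('fork top mid pred',top.round(4))
k=plane(P,[z(293,52),z(292,400)],top[2]);print('fork top seen',k.round(4).tolist())
fc=t+R[:,0]*.0686;print('fork centre',fc.round(4))
```

```text
bed R,R,L [[0.389, -0.1793, 0.024], [0.4594, -0.1794, 0.024], [0.3913, -0.201, 0.024]]
fork top mid pred [ 0.4955 -0.1928  0.0778]
fork top seen [[0.4041, -0.1921, 0.0778], [0.4885, -0.1936, 0.0778]]
fork centre [ 0.4956 -0.194   0.0719]
```

Request:
move_arm(
  series=[
    [[0, 0, 0.05, -0.02, 0.05, 0, 0], [0, 0, 0, 0, 0, -0.35, 0], [0, 0, 0, 0, 0, -0.1, 0], [0, 0, 0, 0, 0, 0, 0]],
  ],
)

```text
time_s: 15.68
tcp_pos: [0.4959, -0.1761, 0.1148]
ee_rot: [[0.012, 0.009, 1.0], [-0.209, 0.978, -0.007], [-0.978, -0.209, 0.014]]
wrist_force: [0.0, -0.9, -0.1]
gripper_width: 0.133
```

Request:
move_arm(
  series=[
    [[0, 0.09, 0, 0, 0, -0.2, 0], [0, 0, 0, 0, 0, -0.15, 0], [0, 0, 0, 0, 0, 0, 0], [0, 0, 0, 0, 0, 0, 0]],
  ],
)

```text
time_s: 16.18
tcp_pos: [0.4967, -0.176, 0.0933]
ee_rot: [[0.001, 0.006, 1.0], [-0.209, 0.978, -0.006], [-0.978, -0.209, 0.002]]
wrist_force: [0.2, 0.1, -0.6]
gripper_width: 0.129
```

Run:
```python
from h import *
s=r.sense(); R=s['ee_rot'];t=s['tcp_pos'];print(t,s['wrist_force'],(t+R[:,0]*.0686).round(4))
im,d,P=cap('wrist','w10.png')
cv2.imwrite('pics/z10w.png',cv2.resize(im[30:330,180:400,::-1],None,fx=3,fy=2,interpolation=cv2.INTER_CUBIC))
im,d,P=cap('scene','scene10.png')
cv2.imwrite('pics/z10.png',cv2.resize(im[120:270,140:340,::-1],None,fx=4,fy=4,interpolation=cv2.INTER_CUBIC))
```

```text
[ 0.49665127 -0.17601863  0.09326087] [ 0.19977279  0.08554154 -0.60870861] [ 0.4967 -0.1904  0.0262]
```

View pics/z10w.png

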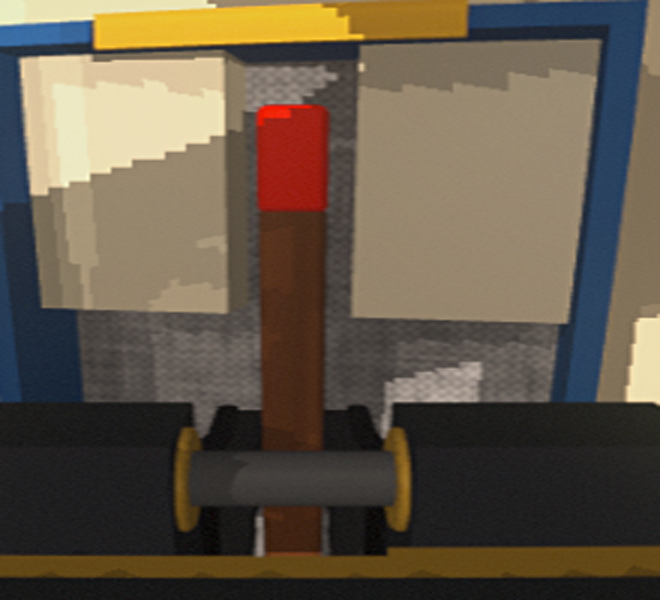

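View pics/z10.png

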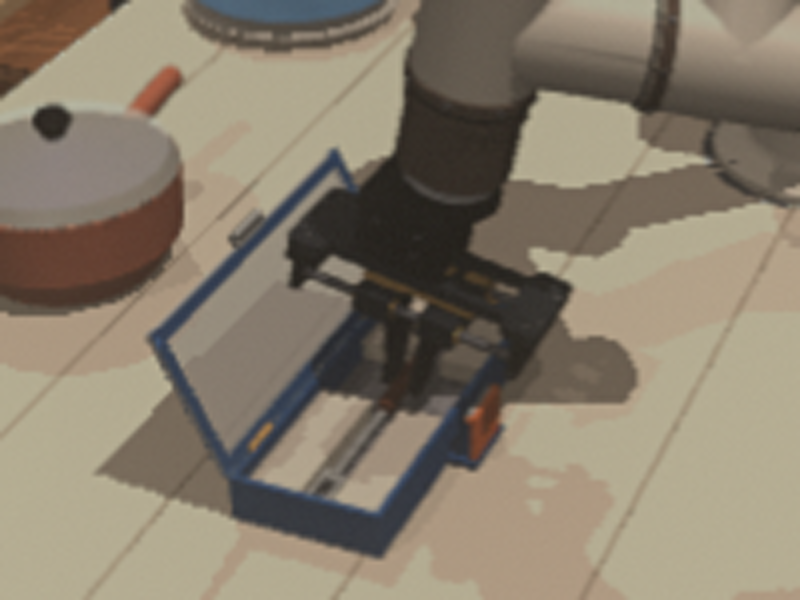

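Request:
move_arm(
  series=[
    [[0, 0, 0, -0.03, 0, -0.1, 0], [0, 0, 0, 0, 0, 0, 0], [0, 0, 0, 0, 0, 0, 0]],
  ],
)

```text
time_s: 16.65
tcp_pos: [0.4948, -0.176, 0.0873]
ee_rot: [[0.002, 0.007, 1.0], [-0.209, 0.978, -0.006], [-0.978, -0.209, 0.003]]
wrist_force: [0.4, -0.2, 0.0]
gripper_width: 0.133
```

Request:
move_arm(
  series=[
    [[0, 0, 0, 0, 0, -0.05, 0], [0, 0, 0, 0, 0, 0, 0], [0, 0, 0, 0, 0, 0, 0.2], [0, 0, 0, 0, 0, 0, 0.3], [0, 0, 0, 0, 0, 0, 0.3], [0, 0, 0, 0, 0, 0, 0.3]],
  ],
)

```text
time_s: 17.4
tcp_pos: [0.4952, -0.176, 0.0846]
ee_rot: [[0.003, 0.007, 1.0], [-0.209, 0.978, -0.006], [-0.978, -0.209, 0.004]]
wrist_force: [-0.8, 0.1, -0.4]
gripper_width: 0.295
```

Run:
```python
from h import *
s=r.sense(); R=s['ee_rot'];t=s['tcp_pos'];print(t,s['wrist_force'],s['gripper_width'])
im,d,P=cap('wrist','w11.png')
cv2.imwrite('pics/z11w.png',cv2.resize(im[30:330,180:400,::-1],None,fx=3,fy=2,interpolation=cv2.INTER_CUBIC))
```

```text
[ 0.49523993 -0.17599452  0.08455497] [-0.816154    0.14730898 -0.36854822] 0.29461569513744656
```

View pics/z11w.png

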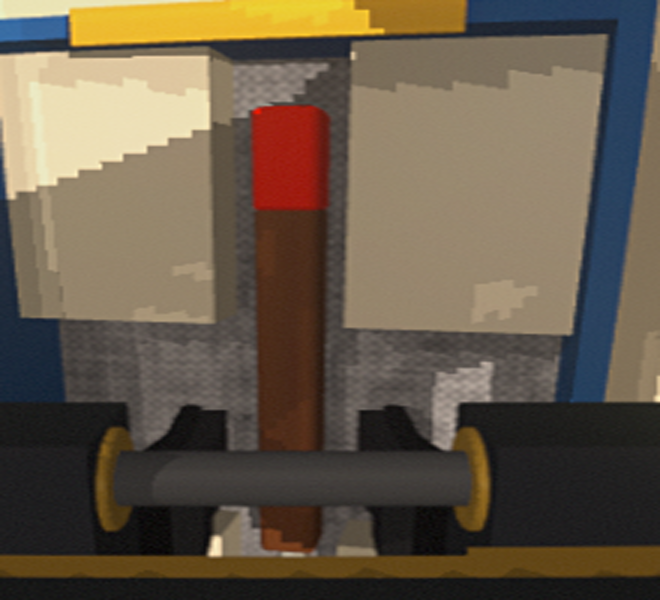

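Request:
move_arm(
  series=[
    [[0, 0, 0, 0, 0.05, 0.25, 0.3], [0, 0, 0, 0, 0.1, 0.5, 0.3], [0, 0, 0, 0, 0.15, 0.7, 0.3], [0, 0, 0, 0, 0.15, 0.8, 0.3], [0, 0, 0, 0, 0, 0.6, 0.3], [0, 0, 0, 0, 0, 0, 0.3]],
  ],
)

```text
time_s: 18.2
tcp_pos: [0.4935, -0.148, 0.2603]
ee_rot: [[0.0, 0.006, 1.0], [-0.208, 0.978, -0.006], [-0.978, -0.208, 0.002]]
wrist_force: [-0.1, 0.5, -1.2]
gripper_width: 0.3
```

Run:
```python
from h import *
s=r.sense(); R=s['ee_rot'];t=s['tcp_pos'];print(t,s['wrist_force'],s['joints'].round(0),s['time_s'])
im,d,P=cap('wrist','w12.png');np.savez('pics/w12.npz',im=im,d=d)
im,d,P=cap('scene','scene12.png')
cv2.imwrite('pics/z12.png',cv2.resize(im[120:270,140:340,::-1],None,fx=4,fy=4,interpolation=cv2.INTER_CUBIC))
for t in spotter.trace('scene','lid')[:1]:
    p=mask_pts(P,d,t['mask'])
    for z in (.05,.07,.09,.11,.13):
        q=p[abs(p[:,2]-z)<.006]; print(z,len(q),q.mean(0).round(4))
```

```text
[ 0.49353004 -0.14801237  0.26032592] [-0.10049319  0.47654239 -1.15565737] [   7.   12.  -25.   15.  -55. -105.] 18.2
0.05 281 [ 0.5331 -0.2537  0.0499]
0.07 274 [ 0.5339 -0.2629  0.0699]
0.09 278 [ 0.5309 -0.2721  0.0902]
0.11 290 [ 0.5345 -0.2816  0.1102]
0.13 281 [ 0.5361 -0.2906  0.13  ]
```

View pics/w12.png

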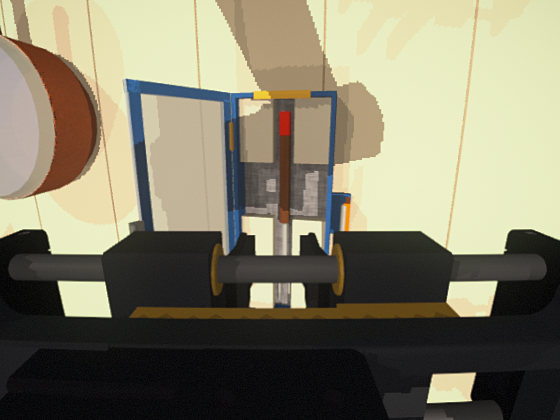

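View pics/z12.png

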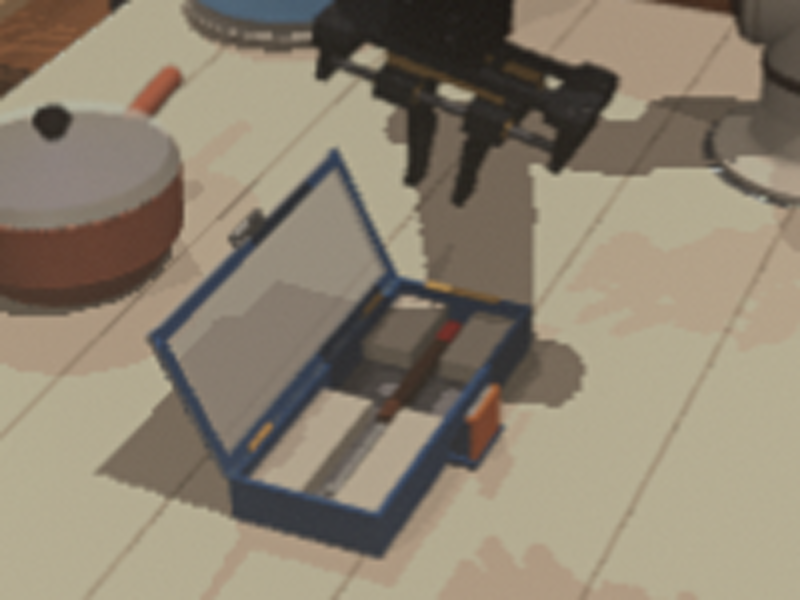

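Request:
move_arm(
  series=[
    [[0.5, 0, 0, 0.1, -0.5, 0.05, 0.1], [0.5, 0, 0, 0.1, -0.7, 0, 0], [0.5, 0, 0, 0.1, -0.8, 0, 0], [0, 0, 0, 0.1, -0.7, 0, 0], [0, 0, 0, 0, -0.4, 0, 0], [0, 0, 0, 0, 0, 0, 0], [0, 0, 0, 0, 0, 0, 0]],
  ],
)

```text
time_s: 19.23
tcp_pos: [0.5112, -0.339, 0.2448]
ee_rot: [[-0.032, 0.004, 0.999], [0.014, 1.0, -0.004], [-0.999, 0.014, -0.032]]
wrist_force: [-0.0, -0.3, 0.9]
gripper_width: 0.005
```

Request:
move_arm(
  series=[
    [[-0.1, -0.23, 0, 0.08, -0.12, 0, 0], [0, 0, 0, 0, 0, -0.4, 0], [0, 0, 0, 0, 0, -0.5, 0], [0, 0, 0, 0, 0, 0, 0], [0, 0, 0, 0, 0, 0, 0]],
  ],
)

```text
time_s: 19.85
tcp_pos: [0.518, -0.3437, 0.1917]
ee_rot: [[0.008, -0.002, 1.0], [-0.004, 1.0, 0.002], [-1.0, -0.004, 0.008]]
wrist_force: [0.4, -0.5, -0.3]
gripper_width: 0.002
```

Run:
```python
from h import *
s=r.sense(); print(s['tcp_pos'],s['ee_rot'].round(3).tolist(),s['wrist_force'])
im,d,P=cap('scene','scene13.png')
cv2.imwrite('pics/z13.png',cv2.resize(im[100:270,120:320,::-1],None,fx=4,fy=3.5,interpolation=cv2.INTER_CUBIC))
```

```text
[ 0.51799388 -0.34373256  0.19172755] [[0.008, -0.002, 1.0], [-0.004, 1.0, 0.002], [-1.0, -0.004, 0.008]] [ 0.42360668 -0.50406624 -0.33949259]
```

View pics/z13.png

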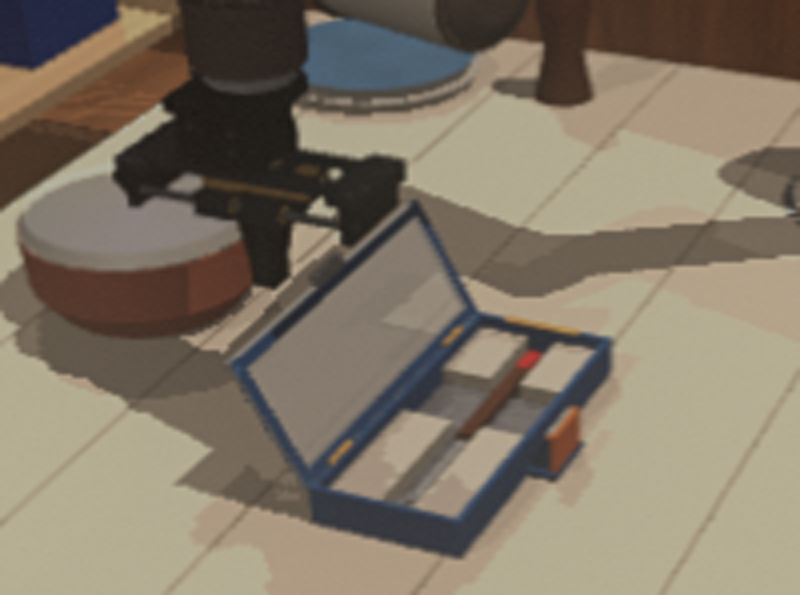

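Request:
move_arm(
  series=[
    [[0, 0, 0, 0.03, 0.3, -0.07, 0], [0, 0, 0, 0, 0.3, 0, 0], [0, 0, 0, 0, 0.3, 0, 0], [0, 0, 0, 0, 0.3, 0, 0], [0, 0, 0, 0, 0.3, 0, 0], [0, 0, 0, 0, 0, 0, 0]],
  ],
)

```text
time_s: 20.65
tcp_pos: [0.521, -0.2471, 0.1911]
ee_rot: [[0.015, -0.004, 1.0], [-0.006, 1.0, 0.004], [-1.0, -0.006, 0.015]]
wrist_force: [0.3, 0.1, 0.3]
gripper_width: 0.004
```

Run:
```python
from h import *
s=r.sense(); print(s['tcp_pos'],s['ee_rot'].round(3).tolist(),s['wrist_force'])
im,d,P=cap('scene','scene14.png')
cv2.imwrite('pics/z14.png',cv2.resize(im[100:270,120:320,::-1],None,fx=4,fy=3.5,interpolation=cv2.INTER_CUBIC))
```

```text
[ 0.52103718 -0.24705328  0.19106644] [[0.015, -0.004, 1.0], [-0.006, 1.0, 0.004], [-1.0, -0.006, 0.015]] [0.30321266 0.11280281 0.26520951]
```

View pics/z14.png

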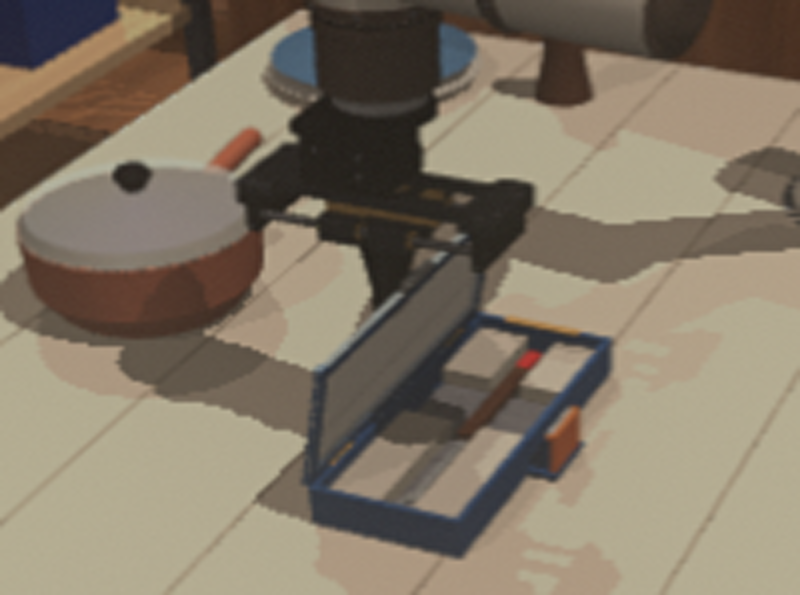

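Request:
move_arm(
  series=[
    [[0, 0.1, 0, 0, 0.22, 0, 0], [0, 0, 0, 0, 0.25, -0.02, 0], [0, 0, 0, 0, 0.22, -0.15, 0], [0, 0, 0, 0, 0.2, -0.25, 0], [0, 0, 0, 0, 0.1, -0.15, 0], [0, 0, 0, 0, 0, 0, 0]],
  ],
)

```text
time_s: 21.45
tcp_pos: [0.5206, -0.1842, 0.154]
ee_rot: [[-0.002, -0.003, 1.0], [-0.006, 1.0, 0.003], [-1.0, -0.006, -0.002]]
wrist_force: [-0.3, 0.1, -0.2]
gripper_width: 0.009
```

Run:
```python
from h import *
s=r.sense(); print(s['tcp_pos'],s['ee_rot'].round(3).tolist(),s['wrist_force'])
im,d,P=cap('scene','scene15.png')
cv2.imwrite('pics/z15.png',cv2.resize(im[100:270,120:320,::-1],None,fx=4,fy=3.5,interpolation=cv2.INTER_CUBIC))
```

```text
[ 0.52056625 -0.18415954  0.15398652] [[-0.002, -0.003, 1.0], [-0.006, 1.0, 0.003], [-1.0, -0.006, -0.002]] [-0.28289319  0.0898162  -0.20349886]
```

View pics/z15.png

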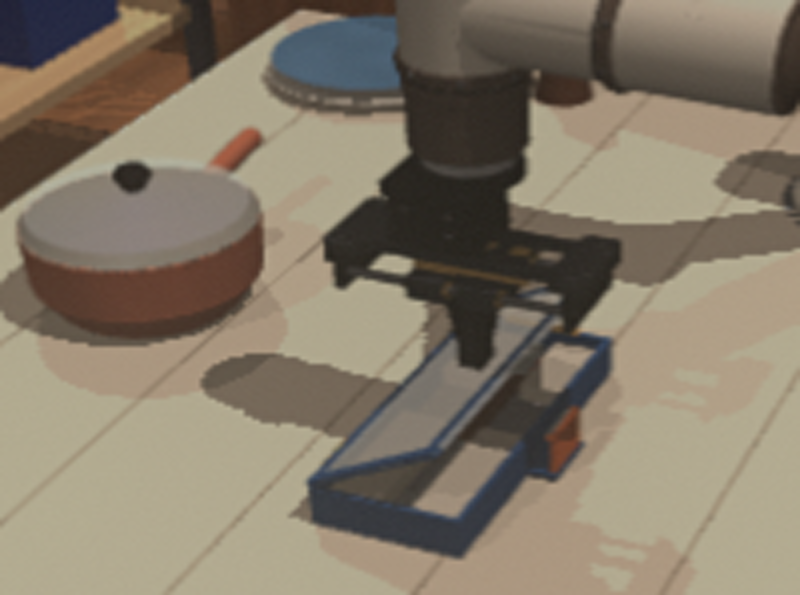

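Request:
move_arm(
  series=[
    [[0, 0, 0, 0, 0.15, -0.15, 0], [0, 0, 0, 0, 0.12, -0.2, 0], [0, 0, 0, 0, 0.08, -0.15, 0], [0, 0, 0, 0, 0.03, 0, 0], [0, 0, 0, 0, 0, 0, 0]],
  ],
)

```text
time_s: 22.12
tcp_pos: [0.521, -0.1606, 0.1225]
ee_rot: [[-0.0, -0.002, 1.0], [-0.006, 1.0, 0.002], [-1.0, -0.006, -0.0]]
wrist_force: [0.4, 0.4, -0.7]
gripper_width: 0.0
```

Request:
move_arm(
  series=[
    [[0, 0, 0, 0, 0.05, -0.06, 0], [0, 0, 0, 0, 0, 0, 0]],
  ],
)

```text
time_s: 22.38
tcp_pos: [0.5215, -0.1577, 0.1194]
ee_rot: [[0.001, -0.002, 1.0], [-0.007, 1.0, 0.002], [-1.0, -0.007, 0.001]]
wrist_force: [0.5, -0.0, 0.3]
gripper_width: 0.002
```

Run:
```python
from h import *
s=r.sense(); print(s['tcp_pos'],s['ee_rot'].round(3).tolist(),s['wrist_force'])
im,d,P=cap('scene','scene16.png')
cv2.imwrite('pics/z16.png',cv2.resize(im[100:270,120:320,::-1],None,fx=4,fy=3.5,interpolation=cv2.INTER_CUBIC))
```

```text
[ 0.52145064 -0.15771863  0.11941994] [[0.001, -0.002, 1.0], [-0.007, 1.0, 0.002], [-1.0, -0.007, 0.001]] [ 0.54058998 -0.03188416  0.30690058]
```

View pics/z16.png

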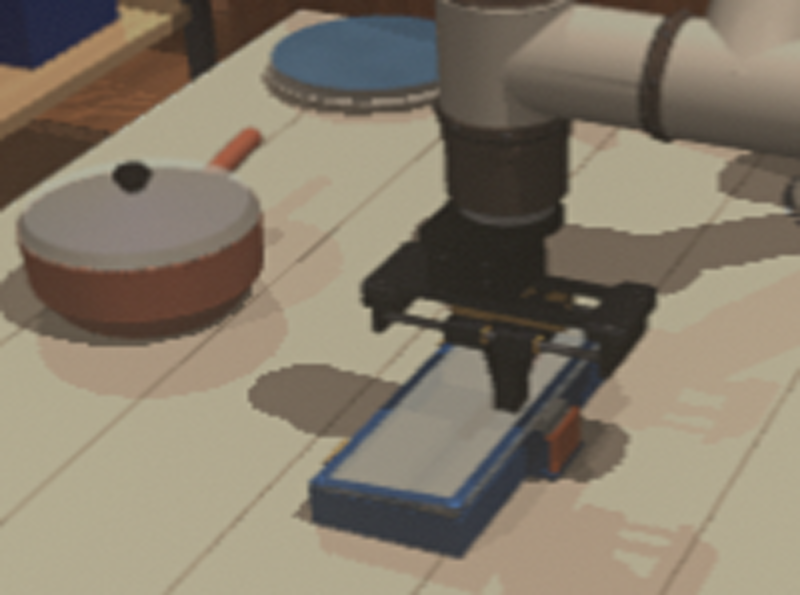

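Request:
move_arm(
  series=[
    [[0, 0, 0, 0, 0.05, 0, 0], [0, 0, 0, 0, 0, -0.05, 0], [0, 0, 0, 0, 0, -0.05, 0]],
  ],
)

```text
time_s: 22.8
tcp_pos: [0.5217, -0.1543, 0.1168]
ee_rot: [[0.002, -0.003, 1.0], [-0.007, 1.0, 0.003], [-1.0, -0.007, 0.002]]
wrist_force: [-4.0, 1.7, 9.6]
gripper_width: 0.001
```

Contact at 9.6 N; the lid is on the catch.

Request:
move_arm(
  series=[
    [[0, 0, 0, 0, 0, -0.06, 0], [0, 0, 0, 0, 0, -0.06, 0]],
  ],
)

```text
time_s: 23.05
tcp_pos: [0.5217, -0.1538, 0.1109]
ee_rot: [[0.004, -0.003, 1.0], [-0.007, 1.0, 0.003], [-1.0, -0.007, 0.004]]
wrist_force: [-1.7, 1.5, 13.2]
gripper_width: 0.005
```

Request:
move_arm(
  series=[
    [[0, 0, 0, 0, 0, -0.04, 0], [0, 0, 0, 0, 0, -0.04, 0]],
  ],
)

```text
time_s: 23.3
tcp_pos: [0.5219, -0.1537, 0.1108]
ee_rot: [[0.003, -0.006, 1.0], [-0.008, 1.0, 0.006], [-1.0, -0.008, 0.003]]
wrist_force: [-6.8, 3.0, 21.3]
gripper_width: 0.008
```

Request:
move_arm(
  series=[
    [[0, 0, 0, 0, 0, 0.2, 0], [0, 0, 0, 0, 0, 0.6, 0], [0, 0, 0, -0.3, 0.3, 0.8, 0], [0, 0, 0, -0.6, 0.8, 0.6, 0], [0, 0, 0, -0.6, 0.9, 0.3, 0], [0, 0, 0, -0.3, 0.9, 0, 0], [0, 0, 0, 0, 0.9, 0, 0], [0, 0, 0, 0, 0, 0, 0], [0, 0, 0, 0, 0, 0, 0]],
  ],
)

```text
time_s: 24.42
tcp_pos: [0.4173, 0.0717, 0.2603]
ee_rot: [[0.008, -0.004, 1.0], [-0.003, 1.0, 0.004], [-1.0, -0.003, 0.008]]
wrist_force: [0.3, -0.7, -0.3]
gripper_width: 0.008
```

Run:
```python
from h import *
s=r.sense(); print(s['tcp_pos'],s['wrist_force'],s['time_s'])
im,d,P=cap('scene','scene17.png')
cv2.imwrite('pics/z17.png',cv2.resize(im[130:270,160:300,::-1],None,fx=5,fy=4,interpolation=cv2.INTER_CUBIC))
im,d,P=cap('top','top17.png')
for t in spotter.trace('top','lid')[:1]:
    p=mask_pts(P,d,t['mask'])
    for y in (-.235,-.215,-.195,-.175,-.155,-.14):
        q=p[abs(p[:,1]-y)<.006]; q=q[q[:,2]>.02]; print(y,len(q),np.median(q,axis=0).round(4) if len(q) else '')
```

```text
[0.41727287 0.07174553 0.26034451] [ 0.31179188 -0.70625928 -0.30057663] 24.425
-0.235 353 [ 0.5168 -0.2349  0.0405]
-0.215 349 [ 0.522  -0.2149  0.0409]
-0.195 354 [ 0.5202 -0.195   0.0409]
-0.175 354 [ 0.5212 -0.1749  0.0408]
-0.155 353 [ 0.5205 -0.155   0.0408]
-0.14 353 [ 0.5202 -0.1401  0.0409]
```

View pics/z17.png

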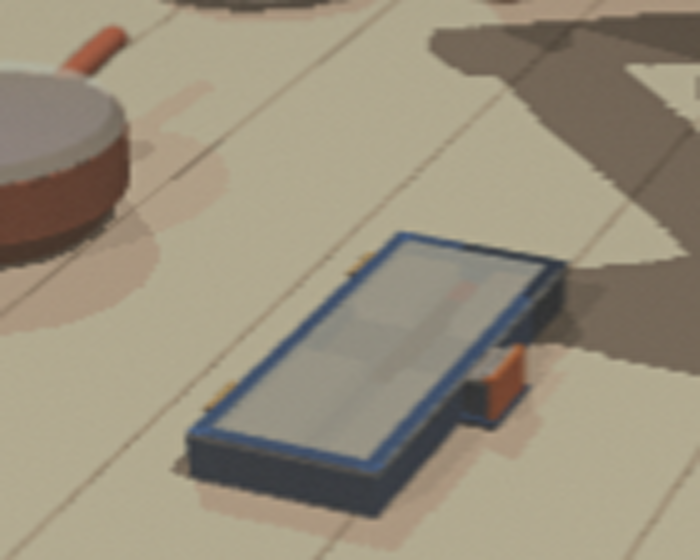

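View pics/top17.png

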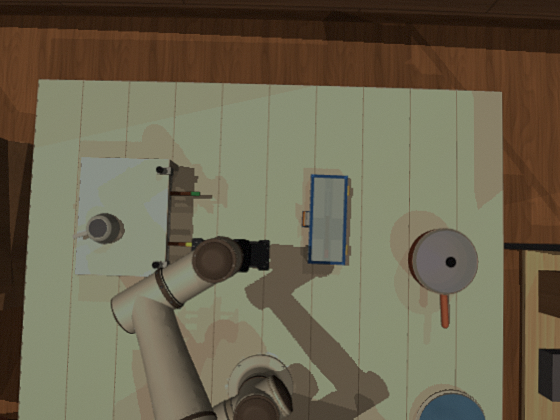

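The lid lies flat at 40.8 mm across its whole width, so it is shut. The red cap shows through it at the brass end, and the other forks, the pot and the burner are where they were. I'm handing the job in.

Run:
```python
from station import r
print(r.finish_job())
```

```text
the job is handed in; nothing more can be done
None
```

The red-capped fork is in its case with the cap at the brass-strip end, and the lid is shut and caught. I handed the job in at about 24.5 s of the 67 s.

- **Fork:** I drew it out of the rack by its handle end, laid it flat on the board and let go. I then took it again by the middle of the handle and laid it in the bed. To keep the gripper body clear of the open lid I tilted the gripper about 12°, so the fork was let go a few millimetres above the bed floor and settled flat.
- **Lid:** I pressed the far edge with readings of 10 to 21 N, and it went down to its stop. After I backed off, the lid's top measured 40.5 to 40.9 mm high from hinge side to far edge (41 mm expected when shut). So it stayed down.
- **Other things:** in the last pictures the green and yellow forks, the pot and the burner were where they started, and the arm was touching nothing. I checked these by eye and did not measure them again.

No check failed. Two measurements disagreed slightly: the top and wrist cameras differed by about 3 to 4 mm on where the bed was and by 2.5 mm or more on the fork in the rack. For the placing I went by the wrist pictures. I did not detect the click itself; I judged it from the lid's height and from the press stopping at 21 N.

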